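# Put the refilled pepper mill back together

### The job

The pepper mill has been refilled: take its head out of the glass, lower the spindle into the open mill and, pressing so lightly that the sprung burr is never pushed down onto its stop, turn the head until the square foot drops into the burr; then bring the head right down onto the mill. Give it about a quarter turn to see that it grinds and let go; leave the glass standing and do not disturb the other things.

Things in the scene. Friction and masses are not known exactly. Their poses are not given: they have to be found in the camera images.
- mill_head: Pepper mill's head, pale turned wood, with its steel spindle, parked upright in the glass: shoulder on the glass's rim, spindle hanging inside. Origin: on the axis at the underside of the shoulder; z up the axis. Shoulder 52 mm wide, 7 mm high; top of the head 59 mm above the origin. Below the origin a plug 30 mm in diameter, 14 mm long, end bevelled, then the spindle. About 0.13 kg.
- head_grip (a point): Where to grip the mill head: on its axis 26 mm above the shoulder's underside. The grip is 43 mm in diameter with straight upright sides, from 12 mm below to 12 mm above this point. Axes as the head's.
- head_foot (a point): Centre of the flat foot of the head's steel spindle, 92 mm below the shoulder's underside. The spindle is square, 12 x 12 mm, its sides parallel to the head's x and y axes.
- glass: Narrow straight clear glass, loose, 47 mm in diameter and 104 mm high, mouth 40 mm wide, in which the head is parked. Origin: centre of the underside.
- tray: White stone mill tray that does not move, 201 x 86 x 8 mm, rounded ends, long along its x. Origin: its underside, straight below the axis of the open pepper mill, which stands fast in a raised collar at one end; a white salt mill stands in a like collar at x = +115 mm of this frame.
- mill_rim (a point): Centre of the mouth of the open pepper mill (pale turned wood, 52 mm wide), in the plane of its rim, 113 mm above the worktop; z up. The upright bore is 32 mm in diameter, its edge eased. With the spindle home, the shoulder is on the rim (head's origin within 1 mm of this point). While its foot only stands on the burr, not in line, the shoulder stays 8 mm above the rim, let go.
- burr_face (a point): Centre of the burr's flat face at rest, 84 mm below the rim, under a steel funnel that narrows to a 17 mm round guide and centres the spindle. In it is a square socket 13 mm wide, 8 mm deep. Its angle is unknown, unseen, new each time and unrelated to this point's axes; the spindle fits every quarter turn, within about 0.1 rad. The burr is sprung: see burr_spring.
- burr (a joint): How far the burr has been turned since the start, rad: 0 at the start whatever its socket's angle, positive anticlockwise seen from above. Friction of 0.06 N m holds it (the foot pressing on its face does not drag it round); with the spindle in its socket it turns with the head, either way, without stops.
- salt_mill: White turned salt mill, 56 mm in diameter and 155 mm high (top 163 mm above the worktop), loose in the tray's rear collar. Bystander. Origin: centre of the underside.
- funnel: Small white funnel standing mouth down near the front edge of the worktop, 59 mm wide and 74 mm high, loose. Bystander. Origin: centre of the underside.
- teaspoon: Teaspoon lying near the front edge, 130 mm long, loose. Bystander. Origin: its middle.
- burr_spring (a joint): Height of the sprung burr in the mill, m: 0 at rest, -0.006 pressed down to its hard stop. The spring resists with about 3 N at first and 9 N at the stop; a spindle turned in line with the socket while it presses lets the smooth steel burr spring back up round its foot, so that the push falls away.
There are look-alikes about, which are no part of the job. Of the things like the mill_head, leave any that is turquoise; of the rest the larger one is meant. Leave any green look-alike of the glass alone.

How it is judged:
On the way, in this order (a step that is already met when the one before it is completed fails the run):
1. the head is over the mill with its spindle well down in the bore (horizontal distance between mill_head and mill_rim below 0.008 m and z of mill_head in the frame of mill_rim below 0.06 m and angle between mill_head's own z axis and vertical below 0.2 rad), for 0.1 s.
2. the spindle has bottomed in the burr, the head is down on the rim and has turned the burr at least about a tenth of a turn (0.6 rad), either way (z of mill_head in the frame of mill_rim below 0.002 m and horizontal distance between mill_head and mill_rim below 0.004 m and (value of joint burr above 0.6 rad or value of joint burr below -0.6 rad)), for 0.1 s.
At the end, for the whole second after the job is handed in: The head sits on the mill: its shoulder within 2 mm of the rim, centred within 4 mm, upright within 0.06 rad, at rest; the glass stands upright (within 0.15 rad) (z of mill_head in the frame of mill_rim below 0.002 m and horizontal distance between mill_head and mill_rim below 0.004 m and angle between mill_head's own z axis and vertical below 0.06 rad and linear speed of mill_head below 0.02 m/s and angle between glass's own z axis and vertical below 0.15 rad); the robot touches nothing.
It fails at once if the sprung burr is pressed down onto its stop by a spindle that is not in line (5.5 mm down or more, about 9 N) (value of joint burr_spring below -0.0055 m).
It fails at once if the head is rammed into the mill with contact forces above 80 N (contact force between mill_head and tray above 80 N).
It fails at once if the salt mill is tipped or lifted out of its place (angle between salt_mill's own z axis and vertical above 0.25 rad or distance of salt_mill from where it was at the start of the episode above 0.02 m).
It fails at once if the funnel or the teaspoon is moved more than 30 mm (distance of any of funnel, teaspoon from where it was at the start of the episode above 0.03 m).
It also fails if it takes over 61 s, if anything falls off the work surface, if the arm or the gripper's body presses on something with over 40 N, if the wrist force passes 120 N, or if a joint passes its speed limit or range.

### The arm

A 6-joint arm with a two-finger parallel gripper is mounted at the origin on a cart in front of the work surface, level with it; the furniture and walls round the work are solid. World frame = base frame: x ahead of the robot, y to its left, z up, the work surface at z = 0. Lengths are in m, angles in rad, forces in N, time in s.
With the tool pointing down it reaches from about 0.35 to 0.975 m from the base axis. Payload 4.9 kg.
Tool frame: the origin (TCP) lies on the front face of the gripper's body, between the roots of the fingers; the fingertips stand ctrl.tip_extent ahead of it and the grasp point (between the pads) lies 54 mm ahead of it (ctrl.tip_extent is the distance from the TCP to the fingertips, in m); z points along the fingers, y is the line along which they close (so a half turn about z gives the same grasp; the last joint's range is limited). The gripper opens to 85 mm and grips with 20 to 120 N. Pads are 22 mm wide; open, the fingers measure 114 mm over their backs; the gripper's body (76 mm by 85 mm) begins 54 mm behind the grasp point. The pads swing forward as they close: fully open they stand 13 mm farther back than shut.
Start: joints at [1.224, 0.053, 1.613, -0, 1.476, -0.119], TCP at [0.141, 0.609, 0.304] pointing down, gripper open.
Joint ranges: [-3.01, 3.01], [-1.01, 2.22], [0.06, 2.58], [-1.02, 4.17], [0.09, 2.62], [-3.14, 3.14]. Speed limits (rad/s): [2.57, 2.57, 3.14, 3.14, 3.14, 3.14].

### API

Orientations are given as a rotation vector (axis times angle).
In Python, from station import ctrl gives the robot as it stands.
- The arm moves only by the tool apply_moves, never from a script. Its argument "rows" is one flat list of numbers, 6 for each row, row after row: the shift along the tool's x, y, z normalised to -1 to 1, where 1 is 0.6 m, then the turn, a rotation vector about the tool's x, y, z normalised to -1 to 1, where 1 is 90 degrees. A call has 1 to 20 rows; each row is the pose to reach, as a shift and turn from the pose commanded when the call began, along the tool's axes at that moment; what a row does not reach only later rows make up. A row lasts 1/10 s, in which the tool goes at most 50 mm and 8.59 degrees, less where a joint would pass 70% of its speed; a pose out of reach is approached as far as the arm can. A call with a number of a shift or a turn outside -1 to 1 is refused whole. A call with a gripper value outside its range is refused whole. "grip" is the opening, from 0 (shut) to 1 (fully open), set as the call begins (left out, the last holds). The fingers move at their own pace and stop on an object; "grip_force" is the grip in N (left out, the last holds). Time passes only in rows, so rows that repeat a pose let the fingers close. It gives the time, the measured TCP pose, the force, the opening and the grip force at its end, in the units of the state.
- ctrl.get_obs(): the state, without advancing time (a new reading comes with each control period).
- ctrl.get_image(name): name is "scene" or "top"; returns (picture, depth): 420x560x3 uint8, blue, green, red; 420x560 float32, m along the optical axis (not along the pixel's ray), 0 where there is no reading.
- ctrl.camera_model(name): a dict with "mtx" (3x3 intrinsics, pixels), "R" (3x3) and "t" (3): a world point X has camera coordinates R X + t. Camera axes: x right, y down, z forward; pixel columns grow to the right and rows downward; lengths in m; the calibration is good to about 2 mm. A picture is of the moment at which its call begins. camera_model takes no time and is no camera call.
- ctrl.finish_job(): hands the job in; it is judged then, once.
The state is a dict: "t": time; "q": joint angles; "dq": joint speeds; "effort": joint torques, N m; "tool_pos": TCP position; "tool_rot": TCP orientation; "contact_force": force on the tool from outside, world axes, zero at the start; "wrist_torque": the same for the moment, N m; "opening": finger opening in m; "grip_force": force on a finger pad.
Only numpy, scipy, OpenCV 4.12 (cv2) and the standard library are available. Lean on these libraries where they do the work, as an engineer would, in place of code of your own. Each camera call takes 0.05 s, during which the arm holds its last target. There are 200 camera calls.

## Working session

There is one attempt and no reset: what is moved stays moved. The work goes in short steps, Python scripts to look and compute and a tool call to move; the robot and the scene stay as the last step left them, time stands still between calls to the robot, and variables do not carry over. Pictures are saved under pics/ and viewed, at most 10 in all, crops included, and the job is handed in when it is done.

Besides the shell and the picture viewer there is one more tool, called by a JSON object that holds its "method" and its "body". apply_moves: Moves the arm, as the interface text tells. Its arguments: {"type":"object","properties":{"rows":{"type":"array","items":{"type":"number"}},"grip":{"type":"number"},"grip_force":{"type":"number"}},"required":["rows"]}

```bash
mkdir -p pics; ls
python3 - <<'E'
from station import ctrl
import cv2,numpy as np
for n in("scene","top"):
    im,d=ctrl.get_image(n); cv2.imwrite(f"pics/{n}0.png",im); np.save(f"pics/{n}0.npy",d)
    m=ctrl.camera_model(n); print(n,m, (-m["R"].T@m["t"]))
print(ctrl.get_obs(),ctrl.tip_extent)
E
```

```text
pics
scene {'mtx': array([[483.94350282,   0.        , 281.86957697],
       [  0.        , 483.94350282, 218.19137489],
       [  0.        ,   0.        ,   1.        ]]), 'R': array([[ 0.76681625, -0.64147029, -0.02255459],
       [-0.29119862, -0.31635544, -0.9028414 ],
       [ 0.57201067,  0.69888132, -0.42938175]]), 't': array([-0.42328455,  0.23739338,  0.64592561])} [ 0.02423375 -0.64784912  0.48213023]
top {'mtx': array([[519.29595755,   0.        , 283.97112159],
       [  0.        , 519.29595755, 205.24904658],
       [  0.        ,   0.        ,   1.        ]]), 'R': array([[ 0.02716295, -0.99955998, -0.01191728],
       [-0.98473475, -0.02470583, -0.17229943],
       [ 0.17192919,  0.01641552, -0.98497253]]), 't': array([-0.02410409,  0.52468861,  0.95852674])} [ 0.35253512 -0.02686533  1.0342388 ]
{'t': 0.1, 'q': array([ 1.22397371e+00,  5.32974612e-02,  1.61417012e+00, -4.64574902e-06,
        1.47597824e+00, -1.18980298e-01]), 'dq': array([ 0.00085599, -0.00177556, -0.00405422,  0.00052695,  0.00118886,
        0.00145217]), 'effort': array([ 7.50280742e-04, -3.94903886e+01, -3.71363640e+01, -8.08060759e-05,
        3.90362082e-03,  4.47517436e-06]), 'tool_pos': array([0.14101401, 0.60844316, 0.30277369]), 'tool_rot': array([-3.57071309e-01, -3.12080719e+00,  2.83365444e-03]), 'contact_force': array([ 0.04848362,  0.23744547, -0.11961294]), 'wrist_torque': array([-0.01623505,  0.0114159 ,  0.00962468]), 'grip_force': 0.0, 'opening': 0.08527370384924232} 0.0726
```

View pics/scene0.png

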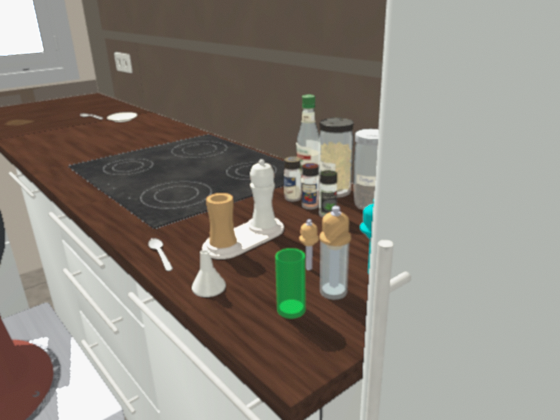

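View pics/top0.png

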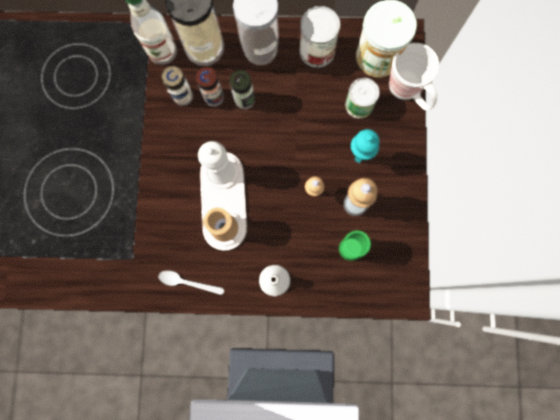

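Scene picture: the open mill is at (221,222) and the salt mill at (263,200). There are three head-like things:
- the large wooden head in the clear glass, scene (335,232) / top (362,193)
- a small wooden head, scene (310,236) / top (315,186)
- a turquoise one, scene (372,220) / top (366,146)

The large wooden one fits: it isn't turquoise and it is the larger of the other two. I'll confirm that in one crop and measure.

```bash
cat > h.py <<'E'
import numpy as np,cv2
from station import ctrl
def cloud(n,d):
    m=ctrl.camera_model(n);K=m["mtx"]
    v,u=np.mgrid[:420,:560]
    P=np.stack([(u-K[0,2])/K[0,0]*d,(v-K[1,2])/K[1,1]*d,d],-1)
    return (P-m["t"])@m["R"]
def ray(n,u,v,z):
    m=ctrl.camera_model(n);c=-m["R"].T@m["t"]
    r=m["R"].T@np.linalg.solve(m["mtx"],[u,v,1.]);return c+r*(z-c[2])/r[2]
def proj(n,X):
    m=ctrl.camera_model(n);p=m["mtx"]@(m["R"]@np.asarray(X)+m["t"]);return p[:2]/p[2]
def circ(P):
    x,y=P[:,0],P[:,1]
    s=np.linalg.lstsq(np.c_[2*x,2*y,np.ones(len(x))],x*x+y*y,rcond=None)[0]
    return s[0],s[1],np.sqrt(s[2]+s[0]**2+s[1]**2)
E
python3 - <<'E'
from h import *
a=cv2.imread("pics/scene0.png");b=cv2.imread("pics/top0.png")
c1=cv2.resize(a[190:310,190:390],(800,480),interpolation=cv2.INTER_CUBIC)[:, :]
c1=cv2.resize(a[195:315,285:385],(400,480),interpolation=cv2.INTER_CUBIC)
c2=cv2.resize(b[165:265,190:390][:, :],(400,200),interpolation=cv2.INTER_CUBIC)
c3=cv2.resize(b[170:225,330:400],(356,280),interpolation=cv2.INTER_CUBIC)
o=np.zeros((480,800,3),np.uint8);o[:,:400]=c1;o[:200,400:]=c2;o[200:,400:756]=c3
cv2.imwrite("pics/crop.png",o)
for n in("scene","top"):
    d=np.load(f"pics/{n}0.npy");P=cloud(n,d);ok=d>0
    boxes=dict(head=(320,205,352,250),mill=(205,192,236,230)) if n=="scene" else dict(head=(345,175,380,212),mill=(203,205,238,240))
    for k,(u0,v0,u1,v1) in boxes.items():
        Q=P[v0:v1,u0:u1][ok[v0:v1,u0:u1]]
        print(n,k,"zmax",np.percentile(Q[:,2],99.5))
        for z0 in np.arange(0.08,0.18,.01):
            S=Q[(Q[:,2]>z0)&(Q[:,2]<z0+.01)]
            if len(S)>8: print(" %.3f n%d x %.3f..%.3f y %.3f..%.3f"%(z0,len(S),*np.percentile(S[:,0],[2,98]),*np.percentile(S[:,1],[2,98])),np.round(circ(S),4))
E
```

```text
scene head zmax 0.16160442118969082
 0.090 n88 x 0.516..0.554 y -0.176..-0.139 [ 0.5398 -0.1533  0.0229]
 0.100 n155 x 0.515..0.552 y -0.179..-0.144 [ 0.5404 -0.1537  0.024 ]
 0.110 n187 x 0.518..0.557 y -0.176..-0.136 [ 0.5406 -0.1533  0.0209]
 0.120 n148 x 0.519..0.550 y -0.175..-0.142 [ 0.5402 -0.1536  0.0204]
 0.130 n148 x 0.519..0.548 y -0.175..-0.141 [ 0.5401 -0.1535  0.0202]
 0.140 n221 x 0.521..0.553 y -0.173..-0.140 [ 0.538  -0.1558  0.0141]
 0.150 n56 x 0.533..0.548 y -0.161..-0.146 [ 0.5405 -0.1535  0.0058]
 0.160 n18 x 0.534..0.544 y -0.158..-0.150 [ 0.5392 -0.1546  0.0037]
scene mill zmax 0.1136695864689428
 0.080 n105 x 0.460..0.499 y 0.083..0.113 [0.4836 0.108  0.0236]
 0.090 n118 x 0.458..0.503 y 0.081..0.119 [0.4821 0.105  0.0223]
 0.100 n197 x 0.458..0.502 y 0.082..0.125 [0.4813 0.1036 0.0215]
 0.110 n157 x 0.459..0.507 y 0.083..0.130 [0.4828 0.1066 0.0219]
top head zmax 0.1628148473805968
 0.080 n21 x 0.515..0.532 y -0.161..-0.130 [ 0.5382 -0.1517  0.0226]
 0.090 n13 x 0.515..0.532 y -0.160..-0.130 [ 0.5387 -0.1519  0.0234]
 0.100 n74 x 0.514..0.560 y -0.174..-0.127 [ 0.5399 -0.1522  0.0246]
 0.110 n91 x 0.516..0.556 y -0.174..-0.128 [ 0.5402 -0.1524  0.0229]
 0.120 n22 x 0.519..0.545 y -0.161..-0.131 [ 0.5396 -0.1518  0.021 ]
 0.130 n54 x 0.518..0.552 y -0.171..-0.131 [ 0.5394 -0.1518  0.0207]
 0.140 n331 x 0.521..0.558 y -0.170..-0.133 [ 0.5393 -0.1516  0.0158]
 0.150 n61 x 0.530..0.551 y -0.164..-0.141 [ 0.5398 -0.152   0.0086]
 0.160 n29 x 0.533..0.544 y -0.155..-0.147 [ 0.5387 -0.1513  0.0039]
top mill zmax 0.11590645972121576
 0.080 n25 x 0.461..0.498 y 0.088..0.125 [0.4793 0.1061 0.0195]
 0.090 n28 x 0.463..0.498 y 0.087..0.125 [0.4792 0.1056 0.0199]
 0.100 n100 x 0.457..0.503 y 0.083..0.129 [0.4797 0.1066 0.0211]
 0.110 n336 x 0.458..0.506 y 0.085..0.133 [0.4825 0.1086 0.0216]
```

View pics/crop.png

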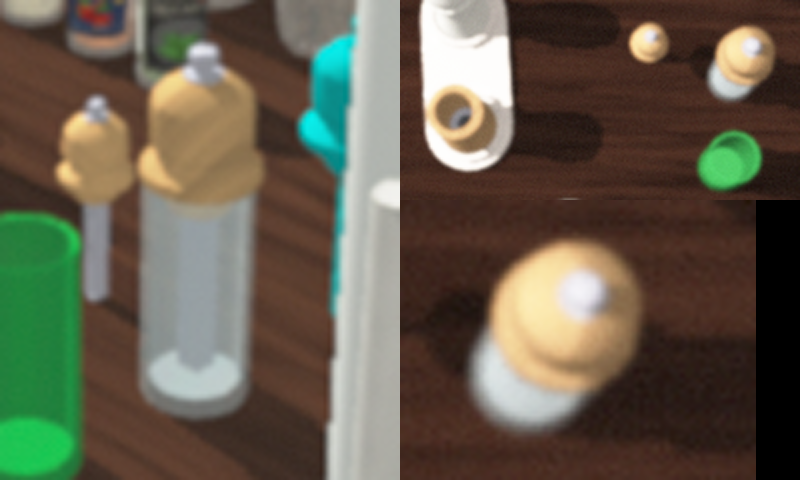

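The crop confirms the large pale head in the clear glass. Its axis is at (0.540, -0.153) with its top at z = 0.163 (104 + 59 mm), and the mill is at (0.4825, 0.1075) with its rim at 0.113. Next I'll work out the approach.

```bash
cat >> h.py <<'E'
from scipy.spatial.transform import Rotation as Ro
def show():
    o=ctrl.get_obs();R=Ro.from_rotvec(o["tool_rot"]).as_matrix()
    print("t",round(o["t"],2),"q",np.round(o["q"],3),"p",np.round(o["tool_pos"],4),"F",np.round(o["contact_force"],2),"T",np.round(o["wrist_torque"],3),"op",round(o["opening"],4),"gf",round(o["grip_force"],1),"tip",ctrl.tip_extent,"yaw_y",round(np.arctan2(R[1,1],R[0,1]),3),"tilt",np.round(R[:2,2],4));return o,R
def go(x,y,z,R,p):
    print("row shift",np.round(R.T@(np.array([x,y,z])-p)/.6,4))
E
python3 - <<'E'
from h import *
o,R=show();print(R.round(3));go(.54,-.1527,.26,R,o["tool_pos"])
P=cloud("scene",np.load("pics/scene0.npy"))
for u,v in((310,236),(309,262),(371,225),(290,258)):print(P[v,u])
P=cloud("top",np.load("pics/top0.npy"))
for u,v in((315,186),(366,146),(428,200),(436,200),(450,250),(212,152),(362,97)):print(P[v,u])
E
```

```text
t 0.1 q [ 1.224  0.053  1.614 -0.     1.476 -0.119] p [0.141  0.6084 0.3028] F [ 0.05  0.24 -0.12] T [-0.016  0.011  0.01 ] op 0.0853 gf 0.0 tip 0.0726 yaw_y 1.343 tilt [-0.0006 -0.0017]
[[-0.974  0.226 -0.001]
 [ 0.226  0.974 -0.002]
 [ 0.    -0.002 -1.   ]]
row shift [-0.9343 -1.0855  0.0731]
[ 0.55672728 -0.0766098   0.07439701]
[ 0.56094996 -0.06951579  0.01495048]
[ 0.61559381 -0.16727787  0.11000855]
[ 0.4651609  -0.12741957  0.08593916]
[ 0.55537211 -0.06780298  0.08858737]
[ 0.62015324 -0.15545442  0.13727628]
[ 0.61671618 -0.39028018 -0.34169191]
[ 0.60221451 -0.3898272  -0.26353801]
[ 0.46643787 -0.39002472 -0.15962777]
[0.596609   0.11594924 0.15852131]
[ 0.73961493 -0.15744856  0.06893345]
```

{"method": "apply_moves", "body": {"rows": [-0.467,-0.543,0,0,0,-0.145,-0.467,-0.543,0,0,0,-0.145,-0.467,-0.543,0,0,0,-0.145,-0.467,-0.543,0,0,0,-0.145,-0.467,-0.543,0,0,0,-0.145,-0.467,-0.543,0,0,0,-0.145,-0.467,-0.543,0,0,0,-0.145,-0.467,-0.543,0,0,0,-0.145,-0.467,-0.543,0,0,0,-0.145,-0.467,-0.543,0,0,0,-0.145], "grip": 1}}

```text
t: 1.1
tool_pos: [0.3416, 0.2255, 0.3035]
tool_rot: [0.009, 3.141, -0.001]
contact_force: [0.4, 0.9, -0.2]
opening: 0.0855
grip_force: 0.0
```

```bash
python3 -c "
from h import *
o,R=show();go(.54,-.1527,.26,R,o['tool_pos'])"
```

```text
t 1.1 q [ 4.020e-01 -5.060e-01  2.084e+00 -1.000e-03  1.563e+00 -1.163e+00] p [0.3416 0.2255 0.3035] F [ 0.37  0.94 -0.21] T [ 0.075  0.02  -0.012] op 0.0855 gf 0.0 tip 0.0726 yaw_y 1.565 tilt [ 0.0002 -0.0008]
row shift [-0.3343 -0.6284  0.0732]
```

{"method": "apply_moves", "body": {"rows": [-0.334,-0.628,0.03,0,0,0,-0.334,-0.628,0.03,0,0,0,-0.334,-0.628,0.03,0,0,0,-0.334,-0.628,0.03,0,0,0,-0.334,-0.628,0.03,0,0,0,-0.334,-0.628,0.03,0,0,0,-0.334,-0.628,0.03,0,0,0,-0.334,-0.628,0.03,0,0,0,-0.334,-0.628,0.03,0,0,0,-0.334,-0.628,0.07,0,0,0,-0.334,-0.628,0.07,0,0,0]}}

```text
t: 2.2
tool_pos: [0.5398, -0.1479, 0.2578]
tool_rot: [-0.001, -3.135, -0.005]
contact_force: [-0.3, 0.1, -0.6]
opening: 0.0852
grip_force: 0.0
```

```bash
python3 -c "
from h import *
o,R=show();go(.54,-.1527,.19,R,o['tool_pos'])"
```

```text
t 2.2 q [-0.401 -0.066  1.809  0.     1.406 -1.971] p [ 0.5398 -0.1479  0.2578] F [-0.29  0.15 -0.56] T [0.016 0.014 0.02 ] op 0.0852 gf 0.0 tip 0.0726 yaw_y 1.57 tilt [-0.0069  0.0034]
row shift [-0.0011 -0.0084  0.1129]
```

{"method": "apply_moves", "body": {"rows": [0,0,0.03,0,0,0,0,0,0.03,0,0,0,0,0,0.03,0,0,0]}}

```text
t: 2.5
tool_pos: [0.5408, -0.1476, 0.2441]
tool_rot: [0.002, -3.141, -0.001]
contact_force: [0.5, 0.2, 0.3]
opening: 0.0853
grip_force: 0.0
```

```bash
python3 -c "
from h import *
o,R=show();go(.54,-.1527,.19,R,o['tool_pos'])"
```

```text
t 2.5 q [-0.399 -0.056  1.823  0.     1.375 -1.971] p [ 0.5408 -0.1476  0.2441] F [0.49 0.25 0.3 ] T [0.027 0.007 0.019] op 0.0853 gf 0.0 tip 0.0726 yaw_y 1.572 tilt [-0.0007  0.0005]
row shift [ 0.0013 -0.0086  0.0901]
```

{"method": "apply_moves", "body": {"rows": [0.001,-0.0085,0.02,0,0,0,0.001,-0.0085,0.05,0,0,0,0.001,-0.0085,0.075,0,0,0,0.001,-0.0085,0.09,0,0,0,0.001,-0.0085,0.09,0,0,0,0.001,-0.0085,0.09,0,0,0]}}

```text
t: 3.1
tool_pos: [0.5404, -0.1538, 0.1901]
tool_rot: [0.0, 3.141, -0.0]
contact_force: [0.2, 0.0, 0.7]
opening: 0.0853
grip_force: 0.0
```

{"method": "apply_moves", "body": {"rows": [0,0,0,0,0,0,0,0,0,0,0,0,0,0,0,0,0,0,0,0,0,0,0,0,0,0,0,0,0,0], "grip": 0.4, "grip_force": 60}}

```text
t: 3.6
tool_pos: [0.5409, -0.1539, 0.1909]
tool_rot: [-0.0, 3.14, -0.001]
contact_force: [0.3, 0.2, 3.7]
opening: 0.0411
grip_force: 60.8
```

```bash
python3 -c "
from h import *
show()
im,d=ctrl.get_image('scene');cv2.imwrite('pics/grip.png',cv2.resize(im[160:310,230:400],None,fx=4,fy=4)[:, :])"
```

```text
t 3.6 q [-0.41   0.     1.861 -0.     1.278 -1.98 ] p [ 0.5409 -0.1539  0.1909] F [0.32 0.16 3.67] T [-0.056 -0.02   0.022] op 0.0411 gf 60.8 tip 0.0726 yaw_y 1.571 tilt [ 0.0017 -0.0008]
```

View pics/grip.png

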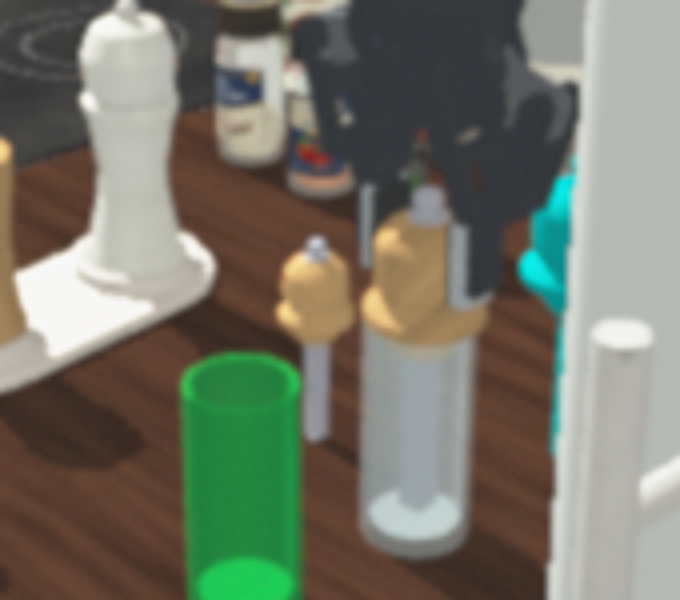

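The head is gripped between the pads (opening 41 mm) and the glass is standing. I'll lift it straight up.

{"method": "apply_moves", "body": {"rows": [0,0,-0.01,0,0,0,0,0,-0.03,0,0,0,0,0,-0.06,0,0,0,0,0,-0.1,0,0,0,0,0,-0.14,0,0,0,0,0,-0.175,0,0,0,0,0,-0.2,0,0,0,0,0,-0.2,0,0,0]}}

```text
t: 4.45
tool_pos: [0.5412, -0.1541, 0.3131]
tool_rot: [0.0, 3.137, -0.003]
contact_force: [1.0, 0.2, -0.8]
opening: 0.041
grip_force: 60.7
```

```bash
python3 -c "
from h import *
o,R=show();go(.4825,.1075,.31,R,o['tool_pos'])"
```

```text
t 4.45 q [-0.41  -0.104  1.751 -0.     1.489 -1.98 ] p [ 0.5412 -0.1541  0.3131] F [ 0.99  0.15 -0.77] T [-0.011 -0.04  -0.018] op 0.041 gf 60.7 tip 0.0726 yaw_y 1.571 tilt [ 0.0046 -0.002 ]
row shift [0.0978 0.436  0.0038]
```

{"method": "apply_moves", "body": {"rows": [0.008,0.035,0,0,0,0,0.025,0.11,0,0,0,0,0.04,0.18,0,0,0,0,0.06,0.26,0,0,0,0,0.075,0.34,0,0,0,0,0.09,0.4,0,0,0,0,0.098,0.436,0,0,0,0,0.098,0.436,0,0,0,0,0.098,0.436,0,0,0,0]}}

```text
t: 5.35
tool_pos: [0.4811, 0.1079, 0.3087]
tool_rot: [0.002, -3.14, 0.001]
contact_force: [0.1, -0.8, -0.7]
opening: 0.041
grip_force: 61.1
```

Run:
```python
from h import *
show()
im,d=ctrl.get_image('scene')
P=cloud('scene',d);cv2.imwrite('pics/hov.png',cv2.resize(im[60:260,150:330],None,fx=3,fy=3,interpolation=cv2.INTER_CUBIC))
hsv=cv2.cvtColor(im,cv2.COLOR_BGR2HSV)
print("glass",P[250:290:10,335])
M=(np.hypot(P[...,0]-.4825,P[...,1]-.1075)<.04)&(d>0)
for z0 in np.arange(.07,.29,.01):
    S=P[M&(P[...,2]>z0)&(P[...,2]<z0+.01)]
    if len(S)>8: print(" %.3f n%d"%(z0,len(S)),np.round(S.mean(0),4),np.round(circ(S),4))
```

```text
t 5.35 q [ 7.000e-02 -2.730e-01  1.905e+00 -1.000e-03  1.511e+00 -1.502e+00] p [0.4811 0.1079 0.3087] F [ 0.07 -0.76 -0.73] T [-0.033  0.043 -0.037] op 0.041 gf 61.1 tip 0.0726 yaw_y 1.572 tilt [-0.0018 -0.0008]
glass [[ 0.52550411 -0.16970721  0.09562789]
 [ 0.52604665 -0.16982385  0.07668464]
 [ 0.52504782 -0.17142041  0.05864762]
 [ 0.52609829 -0.17108009  0.03850867]]
 0.070 n99 [0.4735 0.0931 0.0748] [0.4835 0.107  0.0218]
 0.080 n107 [0.4737 0.0924 0.0851] [0.4834 0.1073 0.0231]
 0.090 n118 [0.4751 0.0926 0.0953] [0.4821 0.1049 0.0221]
 0.100 n192 [0.4791 0.1004 0.1053] [0.4814 0.1036 0.0216]
 0.110 n164 [0.4828 0.1065 0.112 ] [0.4828 0.1064 0.0217]
 0.130 n37 [0.4784 0.1047 0.1353] [0.4806 0.1082 0.0065]
 0.140 n46 [0.4791 0.1051 0.1451] [0.4803 0.1075 0.0064]
 0.150 n37 [0.479  0.1045 0.1551] [0.48   0.1073 0.006 ]
 0.160 n43 [0.4786 0.1047 0.165 ] [0.4808 0.1077 0.0064]
 0.170 n44 [0.4788 0.1043 0.1749] [0.4802 0.1066 0.0062]
 0.180 n41 [0.4786 0.1041 0.185 ] [0.4796 0.1063 0.0056]
 0.190 n48 [0.4791 0.1043 0.1952] [0.4809 0.1074 0.0065]
 0.200 n35 [0.4776 0.1014 0.2051] [0.4783 0.1018 0.0069]
 0.210 n63 [0.4752 0.0976 0.2142] [0.4805 0.1057 0.013 ]
 0.220 n143 [0.472  0.092  0.2263] [0.4799 0.106  0.0233]
 0.230 n114 [0.4714 0.0938 0.2342] [0.4791 0.1022 0.0171]
 0.240 n126 [0.4706 0.0903 0.2449] [0.4903 0.1052 0.0292]
 0.250 n145 [0.4709 0.0893 0.255 ] [0.4949 0.1045 0.0331]
 0.260 n191 [0.4749 0.0977 0.2648] [0.4944 0.1024 0.0294]
 0.270 n144 [0.4782 0.1018 0.275 ] [0.4845 0.1021 0.0263]
 0.280 n120 [0.4776 0.1151 0.2851] [0.479  0.1048 0.0285]
```

View pics/hov.png

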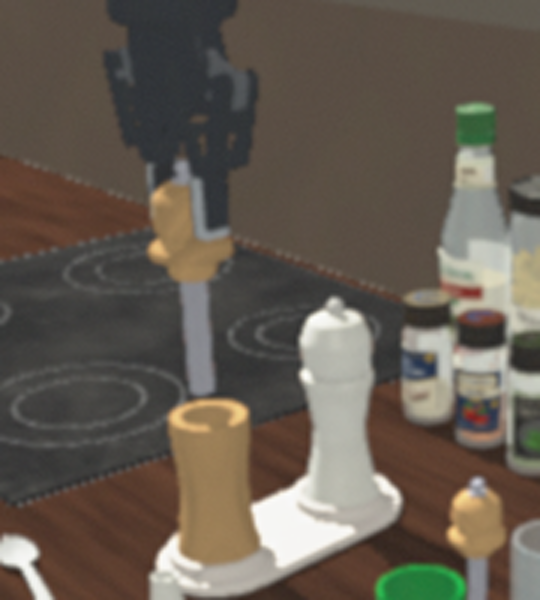

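The spindle hangs upright and the glass is still standing. The head's axis is about 2.5 mm short of the mill in x, so I'll correct that and lower.

{"method": "apply_moves", "body": {"rows": [-0.004,0,0,0,0,0,-0.004,0,0.015,0,0,0,-0.004,0,0.035,0,0,0,-0.004,0,0.055,0,0,0,-0.004,0,0.075,0,0,0,-0.004,0,0.09,0,0,0,-0.004,0,0.1,0,0,0,-0.004,0,0.1,0,0,0,-0.004,0,0.1,0,0,0]}}

```text
t: 6.3
tool_pos: [0.4841, 0.1079, 0.2501]
tool_rot: [-0.0, 3.141, 0.0]
contact_force: [1.1, -0.1, -1.0]
opening: 0.041
grip_force: 61.1
```

{"method": "apply_moves", "body": {"rows": [0,0,0.01,0,0,0,0,0,0.02,0,0,0,0,0,0.03,0,0,0,0,0,0.04,0,0,0,0,0,0.045,0,0,0,0,0,0.045,0,0,0]}}

```text
t: 6.9
tool_pos: [0.4835, 0.1078, 0.222]
tool_rot: [-0.0, -3.14, 0.0]
contact_force: [-0.8, -0.1, -1.0]
opening: 0.0411
grip_force: 61.1
```

{"method": "apply_moves", "body": {"rows": [0,0,0.006,0,0,0,0,0,0.012,0,0,0,0,0,0.016,0,0,0,0,0,0.016,0,0,0,0,0,0.016,0,0,0]}}

```text
t: 7.4
tool_pos: [0.4839, 0.1079, 0.2133]
tool_rot: [-0.0, -3.142, 0.0]
contact_force: [-0.8, 1.0, -1.6]
opening: 0.0414
grip_force: 61.1
```

Run:
```python
from h import *
o,R=show()
im,d=ctrl.get_image('scene');P=cloud('scene',d)
M=(np.hypot(P[...,0]-.4825,P[...,1]-.1075)<.04)&(d>0)
for z0 in np.arange(.09,.16,.005):
    S=P[M&(P[...,2]>z0)&(P[...,2]<z0+.005)]
    if len(S)>8: print(" %.3f n%d"%(z0,len(S)),np.round(S.mean(0),4),np.round(circ(S),4))
cv2.imwrite('pics/near.png',cv2.resize(im[160:260,180:280],(600,600),interpolation=cv2.INTER_CUBIC))
for z in (.113,.121,.128): print(proj('scene',(.4835-.026*.6,.1075-.026*.75,z)))
```

```text
t 7.4 q [ 0.069 -0.189  1.997 -0.     1.333 -1.502] p [0.4839 0.1079 0.2133] F [-0.76  0.99 -1.6 ] T [ 0.029 -0.011  0.002] op 0.0414 gf 61.1 tip 0.0726 yaw_y 1.571 tilt [-0. -0.]
 0.090 n54 [0.4754 0.0917 0.0924] [0.4841 0.109  0.0249]
 0.095 n56 [0.4734 0.0907 0.0974] [0.4834 0.1069 0.0241]
 0.100 n69 [0.4756 0.0935 0.1026] [0.4824 0.1048 0.0227]
 0.105 n81 [0.4759 0.0953 0.1074] [0.4799 0.1017 0.0192]
 0.110 n127 [0.4779 0.0992 0.1123] [0.4826 0.1063 0.0212]
 0.115 n30 [0.4786 0.0977 0.1175] [0.4834 0.1054 0.013 ]
 0.120 n13 [0.4763 0.0954 0.1213] [0.4787 0.0981 0.0081]
 0.125 n42 [0.4727 0.0919 0.1284] [0.4837 0.1066 0.0248]
 0.130 n105 [0.4751 0.0935 0.1327] [0.4834 0.1057 0.0223]
 0.135 n49 [0.4744 0.0964 0.137 ] [0.4846 0.1074 0.0195]
 0.140 n38 [0.4757 0.0902 0.143 ] [0.487  0.1026 0.0215]
 0.145 n49 [0.4722 0.0927 0.1473] [0.4928 0.1064 0.0291]
 0.150 n60 [0.4735 0.0885 0.1524] [0.4977 0.1055 0.0332]
 0.155 n60 [0.4738 0.0876 0.1575] [0.4965 0.1043 0.032 ]
 0.160 n77 [0.4736 0.0918 0.1627] [0.5003 0.1063 0.0352]
[217.37032479 203.19135237]
[217.03571931 199.34901767]
[216.74089008 195.96344066]
```

View pics/near.png

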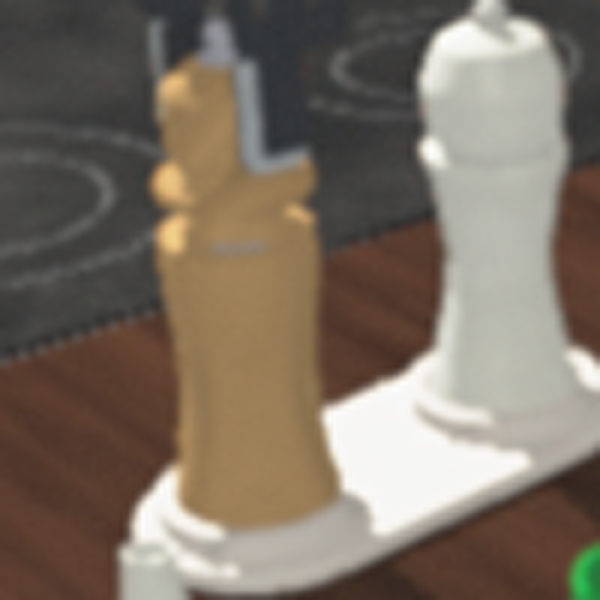

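The head sits concentric over the mill, with its shoulder about 13 mm above the rim and the plug's end at the mouth. I'll go down in small steps and watch the force.

{"method": "apply_moves", "body": {"rows": [0,0,0.003,0,0,0,0,0,0.006,0,0,0,0,0,0.006,0,0,0]}}

```text
t: 7.75
tool_pos: [0.4837, 0.1079, 0.2093]
tool_rot: [-0.0, -3.141, 0.0]
contact_force: [-0.1, -0.4, -0.9]
opening: 0.0412
grip_force: 61.1
```

{"method": "apply_moves", "body": {"rows": [0,0,0.001,0,0,0,0,0,0.002,0,0,0,0,0,0.002,0,0,0,0,0,0.002,0,0,0]}}

```text
t: 8.15
tool_pos: [0.4839, 0.1079, 0.2085]
tool_rot: [0.0, 3.142, 0.0]
contact_force: [-0.1, 0.4, -0.7]
opening: 0.041
grip_force: 61.1
```

{"method": "apply_moves", "body": {"rows": [0,0,0.001,0,0,0,0,0,0.002,0,0,0,0,0,0.002,0,0,0,0,0,0.002,0,0,0]}}

```text
t: 8.55
tool_pos: [0.4841, 0.1079, 0.2076]
tool_rot: [0.0, 3.141, 0.0]
contact_force: [0.1, -1.1, 0.6]
opening: 0.0408
grip_force: 61.1
```

{"method": "apply_moves", "body": {"rows": [0,0,0.001,0,0,0,0,0,0.002,0,0,0,0,0,0.002,0,0,0,0,0,0.002,0,0,0]}}

```text
t: 8.95
tool_pos: [0.4841, 0.1079, 0.2065]
tool_rot: [0.0, 3.141, 0.0]
contact_force: [-0.2, -0.7, 2.5]
opening: 0.0411
grip_force: 61.0
```

```bash
python3 -c "
from h import *
for i in range(4): show(); ctrl.get_image('top')"
```

```text
t 8.95 q [ 0.069 -0.181  2.003 -0.     1.319 -1.502] p [0.4841 0.1079 0.2065] F [-0.16 -0.7   2.47] T [-0.039 -0.007 -0.003] op 0.0411 gf 61.0 tip 0.0726 yaw_y 1.571 tilt [0.0007 0.    ]
t 9.0 q [ 0.069 -0.181  2.003 -0.     1.319 -1.502] p [0.4841 0.1079 0.2065] F [-0.97  0.61  2.72] T [0.005 0.058 0.061] op 0.0413 gf 61.0 tip 0.0726 yaw_y 1.571 tilt [0.0007 0.    ]
t 9.05 q [ 0.069 -0.181  2.003  0.     1.319 -1.502] p [0.4841 0.1079 0.2064] F [0.09 0.04 3.03] T [-0.064  0.071  0.049] op 0.0412 gf 61.0 tip 0.0726 yaw_y 1.571 tilt [0.0007 0.0001]
t 9.1 q [ 0.069 -0.181  2.003 -0.     1.319 -1.502] p [0.4841 0.1079 0.2064] F [-1.18  0.24  2.7 ] T [0.002 0.064 0.014] op 0.041 gf 61.0 tip 0.0726 yaw_y 1.571 tilt [0.0006 0.    ]
```

Contact at about 3.7 N net, at the expected burr height. I'll press about 2 mm more, then turn clockwise.

{"method": "apply_moves", "body": {"rows": [0,0,0.001,0,0,0,0,0,0.002,0,0,0,0,0,0.003,0,0,0,0,0,0.003,0,0,0,0,0,0.003,0,0,0]}}

```text
t: 9.65
tool_pos: [0.4841, 0.1079, 0.2046]
tool_rot: [0.0, 3.141, 0.0]
contact_force: [-0.1, 0.2, 4.3]
opening: 0.0411
grip_force: 61.0
```

```bash
python3 -c "
from h import *
for i in range(4): show(); ctrl.get_image('top')"
```

```text
t 9.65 q [ 0.069 -0.179  2.004  0.     1.316 -1.502] p [0.4841 0.1079 0.2046] F [-0.14  0.23  4.31] T [-0.071  0.097  0.017] op 0.0411 gf 61.0 tip 0.0726 yaw_y 1.571 tilt [0.0005 0.    ]
t 9.7 q [ 0.069 -0.179  2.004  0.     1.316 -1.502] p [0.4841 0.1079 0.2046] F [ 0.5  -0.22  3.87] T [ 0.034  0.034 -0.012] op 0.0413 gf 61.0 tip 0.0726 yaw_y 1.571 tilt [0.0005 0.    ]
t 9.75 q [ 0.069 -0.179  2.004 -0.     1.316 -1.502] p [0.4841 0.1079 0.2045] F [-0.71 -0.69  3.92] T [-0.057 -0.002 -0.034] op 0.0416 gf 61.1 tip 0.0726 yaw_y 1.571 tilt [0.0004 0.    ]
t 9.8 q [ 0.069 -0.179  2.004 -0.     1.316 -1.502] p [0.484  0.1079 0.2045] F [ 0.74 -0.2   5.31] T [ 0.012  0.061 -0.003] op 0.0412 gf 61.1 tip 0.0726 yaw_y 1.571 tilt [0.0003 0.    ]
```

{"method": "apply_moves", "body": {"rows": [0,0,0,0,0,0.06,0,0,0,0,0,0.12,0,0,0,0,0,0.18,0,0,0,0,0,0.24,0,0,0,0,0,0.3,0,0,0,0,0,0.3,0,0,0,0,0,0.3]}}

```text
t: 10.55
tool_pos: [0.4838, 0.1078, 0.2043]
tool_rot: [-0.73, -3.055, 0.0]
contact_force: [-0.3, 0.2, 5.2]
opening: 0.0412
grip_force: 61.2
```

```bash
python3 -c "
from h import *
for i in range(3): show(); ctrl.get_image('top')"
```

```text
t 10.55 q [ 0.069 -0.179  2.005 -0.     1.316 -1.032] p [0.4838 0.1078 0.2043] F [-0.35  0.22  5.19] T [-0.097  0.194  0.05 ] op 0.0412 gf 61.2 tip 0.0726 yaw_y 1.102 tilt [-0.0003 -0.0002]
t 10.6 q [ 0.069 -0.179  2.005 -0.     1.316 -1.032] p [0.4839 0.1078 0.2043] F [-0.95 -0.09  5.13] T [-0.119  0.216 -0.057] op 0.0413 gf 61.2 tip 0.0726 yaw_y 1.101 tilt [-0.0003 -0.0002]
t 10.65 q [ 0.069 -0.179  2.005 -0.     1.316 -1.032] p [0.4839 0.1078 0.2043] F [-0.68 -0.09  4.03] T [-0.116  0.205  0.018] op 0.0412 gf 61.2 tip 0.0726 yaw_y 1.101 tilt [-0.0003 -0.0002]
```

Still pressed, so not in line yet. I'll keep turning.

{"method": "apply_moves", "body": {"rows": [0,0,0,0,0,0.06,0,0,0,0,0,0.12,0,0,0,0,0,0.18,0,0,0,0,0,0.24,0,0,0,0,0,0.3,0,0,0,0,0,0.3,0,0,0,0,0,0.3]}}

```text
t: 11.4
tool_pos: [0.4834, 0.1077, 0.2039]
tool_rot: [-1.423, -2.8, 0.002]
contact_force: [-3.0, -1.4, 4.9]
opening: 0.0414
grip_force: 61.3
```

```bash
python3 -c "
from h import *
for i in range(3): show(); ctrl.get_image('top')"
```

```text
t 11.4 q [ 0.069 -0.179  2.005 -0.     1.317 -0.561] p [0.4834 0.1077 0.2039] F [-3.03 -1.45  4.87] T [-0.269  0.566  0.075] op 0.0414 gf 61.3 tip 0.0726 yaw_y 0.63 tilt [-0.0017 -0.0004]
t 11.45 q [ 0.069 -0.179  2.005 -0.     1.317 -0.561] p [0.4835 0.1077 0.204 ] F [-1.77 -1.21  4.91] T [-0.333  0.668  0.041] op 0.0417 gf 61.3 tip 0.0726 yaw_y 0.63 tilt [-0.0016 -0.0005]
t 11.5 q [ 0.069 -0.179  2.005 -0.     1.317 -0.561] p [0.4835 0.1077 0.204 ] F [-2.84 -0.93  4.21] T [-0.321  0.72   0.023] op 0.0413 gf 61.3 tip 0.0726 yaw_y 0.63 tilt [-0.0015 -0.0005]
```

{"method": "apply_moves", "body": {"rows": [0,-0.001,0,0,0,0.06,0,-0.001,0,0,0,0.12,0,-0.001,0,0,0,0.18,0,-0.001,0,0,0,0.24,0,-0.001,0,0,0,0.3,0,-0.001,0,0,0,0.3,0,-0.001,0,0,0,0.3]}}

```text
t: 12.25
tool_pos: [0.4824, 0.1076, 0.2027]
tool_rot: [-2.036, -2.389, 0.003]
contact_force: [-1.4, 0.5, -3.7]
opening: 0.0411
grip_force: 60.9
```

```bash
python3 -c "
from h import *
for i in range(3): show(); ctrl.get_image('top')"
```

```text
t 12.25 q [ 0.069 -0.179  2.008  0.     1.316 -0.091] p [0.4824 0.1076 0.2027] F [-1.39  0.51 -3.67] T [-0.056  0.616  0.032] op 0.0411 gf 60.9 tip 0.0726 yaw_y 0.16 tilt [-0.0032  0.0001]
t 12.3 q [ 0.069 -0.179  2.008  0.     1.316 -0.091] p [0.4825 0.1075 0.2028] F [-2.35 -0.4  -3.1 ] T [-0.042  0.637  0.033] op 0.0413 gf 60.9 tip 0.0726 yaw_y 0.159 tilt [-0.003   0.0001]
t 12.35 q [ 0.069 -0.179  2.008  0.     1.316 -0.09 ] p [0.4824 0.1075 0.2028] F [-2.47  0.27 -3.93] T [-0.066  0.618  0.054] op 0.0411 gf 61.0 tip 0.0726 yaw_y 0.159 tilt [-0.003  0.   ]
```

The push has fallen away, so the foot is in the socket. Now I'll ease it down to the rim.

{"method": "apply_moves", "body": {"rows": [0,-0.001,0.001,0,0,0,0,-0.001,0.002,0,0,0,0,-0.001,0.003,0,0,0,0,-0.001,0.003,0,0,0]}}

```text
t: 12.8
tool_pos: [0.4826, 0.1074, 0.2027]
tool_rot: [-2.04, -2.388, 0.001]
contact_force: [-5.4, -1.0, 0.6]
opening: 0.0416
grip_force: 61.3
```

{"method": "apply_moves", "body": {"rows": [0,0,0.001,0,0,0,0,0,0.002,0,0,0,0,0,0.002,0,0,0,0,0,0.002,0,0,0]}}

```text
t: 13.2
tool_pos: [0.4826, 0.1074, 0.2018]
tool_rot: [-2.04, -2.389, 0.001]
contact_force: [-5.3, -0.6, 1.9]
opening: 0.0412
grip_force: 61.5
```

{"method": "apply_moves", "body": {"rows": [0,-0.001,0,0,0,0,0,-0.002,0,0,0,0,0,-0.002,0,0,0,0,0,-0.002,0,0,0,0]}}

```text
t: 13.6
tool_pos: [0.482, 0.1073, 0.2018]
tool_rot: [2.04, 2.388, 0.001]
contact_force: [-3.2, 0.2, 1.8]
opening: 0.0413
grip_force: 61.4
```

Run:
```python
from h import *
for i in range(3): show(); ctrl.get_image('top')
im,d=ctrl.get_image('scene');P=cloud('scene',d)
M=(np.hypot(P[...,0]-.4825,P[...,1]-.1075)<.04)&(d>0)
for z0 in np.arange(.08,.15,.005):
    S=P[M&(P[...,2]>z0)&(P[...,2]<z0+.005)]
    if len(S)>8: print(" %.3f n%d"%(z0,len(S)),np.round(S.mean(0),4),np.round(circ(S),4))
cv2.imwrite('pics/seat.png',cv2.resize(im[170:240,190:260],(600,600),interpolation=cv2.INTER_CUBIC))
```

```text
t 13.6 q [ 0.068 -0.182  2.012  0.     1.311 -0.089] p [0.482  0.1073 0.2018] F [-3.21  0.17  1.77] T [-0.071  0.951  0.063] op 0.0413 gf 61.4 tip 0.0726 yaw_y 0.157 tilt [0.0012 0.0002]
t 13.65 q [ 0.068 -0.182  2.012  0.     1.311 -0.089] p [0.482  0.1073 0.2018] F [-3.02 -0.01  2.24] T [0.004 0.941 0.101] op 0.0412 gf 61.5 tip 0.0726 yaw_y 0.157 tilt [0.0011 0.0001]
t 13.7 q [ 0.068 -0.182  2.012  0.     1.311 -0.089] p [0.482  0.1073 0.2018] F [-4.09 -0.85  2.77] T [-0.019  0.93   0.098] op 0.041 gf 61.5 tip 0.0726 yaw_y 0.157 tilt [0.0012 0.0002]
 0.080 n54 [0.4733 0.0921 0.0825] [0.4837 0.1075 0.0231]
 0.085 n46 [0.474  0.0918 0.0873] [0.4836 0.1071 0.0236]
 0.090 n62 [0.4744 0.0909 0.0922] [0.4834 0.1077 0.0243]
 0.095 n59 [0.4734 0.0917 0.0974] [0.4833 0.1069 0.0242]
 0.100 n61 [0.4743 0.091  0.1026] [0.4834 0.1071 0.025 ]
 0.105 n67 [0.4731 0.091  0.1074] [0.4832 0.107  0.0245]
 0.110 n60 [0.4737 0.0918 0.1121] [0.4833 0.1073 0.0239]
 0.115 n63 [0.4734 0.0899 0.1177] [0.4831 0.1071 0.0249]
 0.120 n103 [0.476  0.0944 0.1224] [0.4826 0.1068 0.0217]
 0.125 n36 [0.4757 0.0927 0.1274] [0.4823 0.1088 0.02  ]
 0.130 n49 [0.4751 0.0933 0.1327] [0.4819 0.1149 0.0281]
 0.135 n66 [0.4761 0.0932 0.1375] [0.4808 0.1219 0.035 ]
 0.140 n72 [0.4759 0.0936 0.1424] [0.4803 0.1224 0.036 ]
 0.145 n84 [0.4743 0.0935 0.1474] [0.4796 0.1229 0.0359]
```

View pics/seat.png

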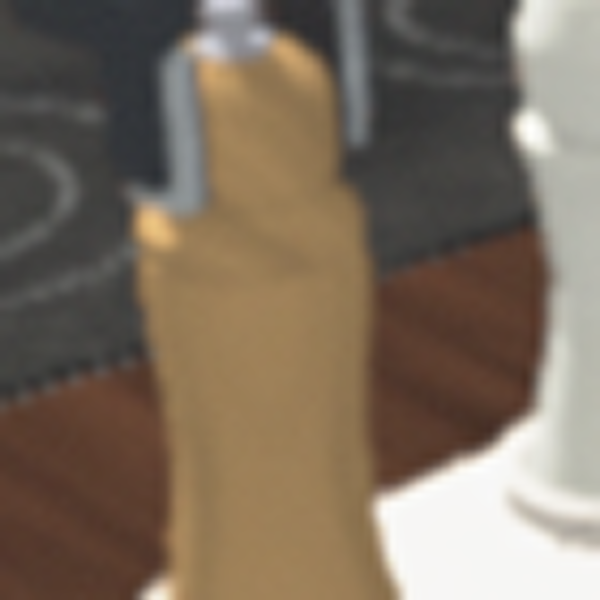

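The picture shows the shoulder on the rim with no visible gap. I'll check with a little more push while turning.

{"method": "apply_moves", "body": {"rows": [0,-0.001,0.001,0,0,0,0,-0.001,0.002,0,0,0,0,-0.001,0.002,0,0,0,0,-0.001,0.002,0,0,0]}}

```text
t: 14.2
tool_pos: [0.4815, 0.1072, 0.2005]
tool_rot: [2.04, 2.388, 0.002]
contact_force: [-1.1, 1.1, 1.5]
opening: 0.0413
grip_force: 61.6
```

{"method": "apply_moves", "body": {"rows": [0,0,0.001,0,0,0,0,0,0.002,0,0,0,0,0,0.002,0,0,0,0,0,0.002,0,0,0]}}

```text
t: 14.6
tool_pos: [0.4816, 0.1072, 0.1998]
tool_rot: [2.04, 2.388, 0.002]
contact_force: [-2.0, -0.3, 5.3]
opening: 0.0413
grip_force: 61.7
```

At home height (TCP 0.1998, 0.1999 predicted) and the force is rising. Now the quarter turn.

{"method": "apply_moves", "body": {"rows": [0,0,0.001,0,0,0,0,0,0.001,0,0,0.08,0,0,0.001,0,0,0.16,0,0,0.001,0,0,0.24,0,0,0.001,0,0,0.32,0,0,0.001,0,0,0.4,0,0,0.001,0,0,0.48,0,0,0.001,0,0,0.56,0,0,0.001,0,0,0.56]}}

```text
t: 15.5
tool_pos: [0.4814, 0.108, 0.1996]
tool_rot: [-2.863, -1.288, -0.003]
contact_force: [-3.2, 2.5, 7.5]
opening: 0.0416
grip_force: 62.1
```

```bash
python3 -c "
from h import *
for i in range(3): show(); ctrl.get_image('top')"
```

```text
t 15.5 q [ 0.069 -0.181  2.014  0.003  1.307  0.793] p [0.4814 0.108  0.1996] F [-3.16  2.51  7.51] T [0.895 0.893 0.022] op 0.0416 gf 62.1 tip 0.0726 yaw_y -0.725 tilt [0.0005 0.0029]
t 15.55 q [ 0.069 -0.181  2.014  0.003  1.307  0.791] p [0.4814 0.1081 0.1996] F [-2.3   3.79  8.09] T [0.912 0.879 0.029] op 0.0412 gf 62.1 tip 0.0726 yaw_y -0.723 tilt [0.0006 0.003 ]
t 15.6 q [ 0.069 -0.181  2.014  0.003  1.307  0.791] p [0.4813 0.108  0.1996] F [-2.88  2.78  8.08] T [0.947 0.909 0.021] op 0.0413 gf 62.1 tip 0.0726 yaw_y -0.723 tilt [0.0005 0.0029]
```

{"method": "apply_moves", "body": {"rows": [0,-0.001,0,0,0,0.08,0,-0.001,0,0,0,0.16,0,-0.001,0,0,0,0.24,0,-0.001,0,0,0,0.32,0,-0.001,0,0,0,0.4,0,-0.001,0,0,0,0.48,0,-0.001,0,0,0,0.48]}}

```text
t: 16.35
tool_pos: [0.4815, 0.1088, 0.1997]
tool_rot: [-3.134, -0.144, -0.005]
contact_force: [0.0, 5.9, 5.1]
opening: 0.0408
grip_force: 61.9
```

Run:
```python
from h import *
for i in range(3): show(); ctrl.get_image('top')
im,d=ctrl.get_image('scene')
cv2.imwrite('pics/end.png',cv2.resize(im[150:310,180:380],(800,600),interpolation=cv2.INTER_CUBIC))
```

```text
t 16.35 q [ 0.07  -0.181  2.015  0.004  1.305  1.548] p [0.4815 0.1088 0.1997] F [0.01 5.89 5.1 ] T [1.328 0.233 0.019] op 0.0408 gf 61.9 tip 0.0726 yaw_y -1.479 tilt [0.0032 0.0044]
t 16.4 q [ 0.07  -0.181  2.015  0.004  1.304  1.546] p [0.4816 0.1088 0.1997] F [-0.89  3.83  5.63] T [ 1.31   0.201 -0.047] op 0.0413 gf 61.9 tip 0.0726 yaw_y -1.477 tilt [0.0032 0.0043]
t 16.45 q [ 0.07  -0.181  2.015  0.004  1.304  1.546] p [0.4816 0.1089 0.1997] F [-0.77  5.17  5.15] T [ 1.314  0.187 -0.052] op 0.0416 gf 61.9 tip 0.0726 yaw_y -1.477 tilt [0.0032 0.0044]
```

View pics/end.png

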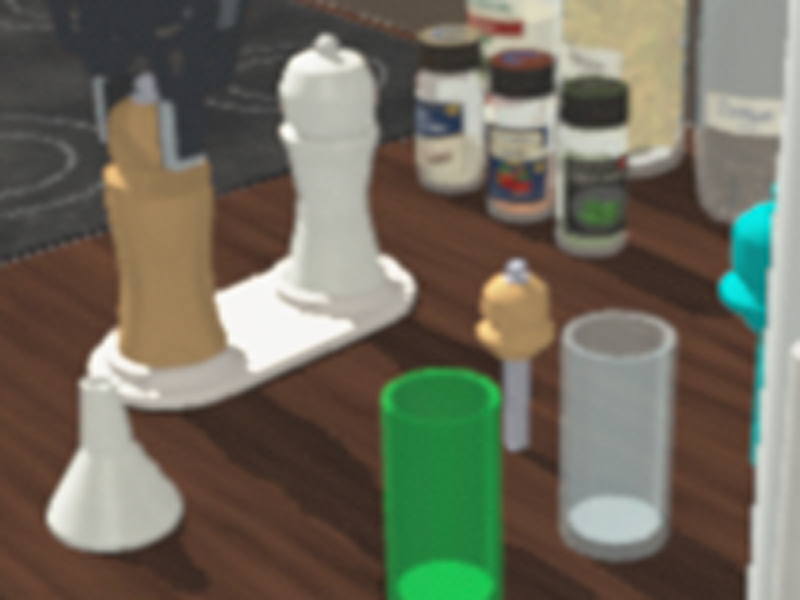

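The head looks seated, the empty glass is standing, and nothing else has been disturbed. Letting go.

{"method": "apply_moves", "body": {"rows": [0,0,0,0,0,0,0,0,0,0,0,0,0,0,0,0,0,0,0,0,0,0,0,0,0,0,0,0,0,0], "grip": 1}}

```text
t: 17.05
tool_pos: [0.4805, 0.1074, 0.198]
tool_rot: [3.138, 0.148, -0.001]
contact_force: [0.2, 0.6, 0.6]
opening: 0.0854
grip_force: 0.0
```

Run:
```python
from h import *
show()
im,d=ctrl.get_image('scene');P=cloud('scene',d)
M=(np.hypot(P[...,0]-.4825,P[...,1]-.1075)<.035)&(d>0)
for z0 in np.arange(.1,.18,.005):
    S=P[M&(P[...,2]>z0)&(P[...,2]<z0+.005)]
    if len(S)>8: print(" %.3f n%d"%(z0,len(S)),np.round(circ(S),4))
cv2.imwrite('pics/rel.png',cv2.resize(im[165:265,190:290],(600,600),interpolation=cv2.INTER_CUBIC))
```

```text
t 17.05 q [ 0.069 -0.18   2.017 -0.     1.305  1.545] p [0.4805 0.1074 0.198 ] F [0.21 0.56 0.62] T [ 0.04   0.001 -0.066] op 0.0854 gf 0.0 tip 0.0726 yaw_y -1.477 tilt [-0.0003 -0.0002]
 0.100 n61 [0.4837 0.1076 0.0251]
 0.105 n69 [0.4835 0.1071 0.0248]
 0.110 n56 [0.4839 0.1077 0.0249]
 0.115 n87 [0.4832 0.1063 0.0234]
 0.120 n80 [0.4827 0.1062 0.0192]
 0.125 n35 [0.482  0.1057 0.0174]
 0.130 n48 [0.4827 0.1068 0.0193]
 0.135 n45 [0.4825 0.1065 0.0193]
 0.140 n51 [0.4821 0.1064 0.0189]
 0.145 n48 [0.4823 0.1066 0.0188]
 0.150 n68 [0.4805 0.105  0.0152]
 0.155 n73 [0.4827 0.106  0.0113]
 0.160 n17 [0.4826 0.1068 0.0049]
 0.165 n15 [0.4822 0.1052 0.0037]
```

View pics/rel.png

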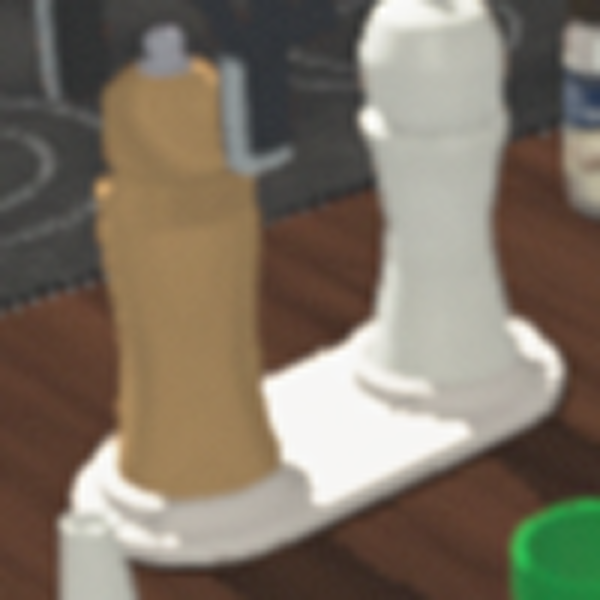

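{"method": "apply_moves", "body": {"rows": [0,0,-0.03,0,0,0,0,0,-0.08,0,0,0,0,0,-0.14,0,0,0,0,0,-0.2,0,0,0,0,0,-0.25,0,0,0,0,0,-0.25,0,0,0]}}

```text
t: 17.7
tool_pos: [0.4823, 0.1076, 0.3544]
tool_rot: [-3.138, -0.148, -0.016]
contact_force: [-0.3, -0.1, 0.2]
opening: 0.0855
grip_force: 0.0
```

Run:
```python
from h import *
show()
im,d=ctrl.get_image('scene');P=cloud('scene',d)
z=P[...,2];r=np.hypot(P[...,0]-.483,P[...,1]-.107)
S=P[(r<.008)&(d>0)&(z>.15)&(z<.19)];print("top",np.percentile(S[:,2],[50,90,99,100]))
for z0 in np.arange(.105,.135,.0025):
    S=P[(r<.04)&(d>0)&(z>z0)&(z<z0+.0025)]
    if len(S)>8:print("%.4f"%z0,len(S),np.round(circ(S),4))
hr=np.hypot(P[...,0]-.54,P[...,1]+.1527);S=P[(hr<.03)&(d>0)&(z>.02)];print("glass zmax",np.percentile(S[:,2],99),circ(S))
```

```text
t 17.7 q [ 0.069 -0.298  1.85  -0.     1.579  1.545] p [0.4823 0.1076 0.3544] F [-0.32 -0.13  0.24] T [0.025 0.014 0.029] op 0.0855 gf 0.0 tip 0.0726 yaw_y -1.477 tilt [0.0101 0.0006]
top [0.1635159  0.16997338 0.17208983 0.17209114]
0.1050 35 [0.4829 0.1072 0.0247]
0.1075 34 [0.4836 0.1072 0.0244]
0.1100 36 [0.4836 0.1076 0.0245]
0.1125 23 [0.4831 0.1065 0.0239]
0.1150 29 [0.483  0.1069 0.0245]
0.1175 55 [0.483  0.1065 0.0233]
0.1200 59 [0.4832 0.1064 0.0203]
0.1225 27 [0.4842 0.1071 0.0181]
0.1250 13 [0.484  0.1083 0.0189]
0.1275 18 [0.4839 0.1082 0.0206]
0.1300 29 [0.483  0.1069 0.0199]
0.1325 24 [0.4835 0.1079 0.0205]
0.1350 27 [0.4829 0.107  0.0199]
glass zmax 0.10419481693970829 (np.float64(0.5387108964065656), np.float64(-0.15429576159171526), np.float64(0.021758806818394632))
```

The head's top is at 0.172 (113 + 59 mm), so it is fully seated. It is centred and clear of the robot, and the glass is standing.

```bash
python3 -c "
from station import ctrl
print(ctrl.finish_job())"
```

```text
the job is handed in; nothing more can be done
None
```

The job is handed in (no verdict came back): the pepper mill's head is seated on the rim, its foot went into the burr at a light press of about 5 N, it was then turned about a quarter turn and let go, and the glass is left standing with nothing else disturbed.

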